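# Put the incense bowl away in its glass case

## Task

Put the aluminium incense bowl away in the glass case: slide it along the ledge, keeping it flat on the wood and not lifting it, between the two cups and under the raised sash until it stands wholly inside. Then bring the sash all the way down by the bar handle on its top and let go. Leave the cups, teapot, vase and candlesticks standing where they are.

Things in the scene. Friction and masses are not known exactly. Their poses are not given: they have to be found in the camera images.
- incense_bowl: Open aluminium bowl, round, 90 mm across and 55 mm high, straight-sided above a 10 mm high tapered foot, wall 4 mm, about 0.3 kg, loose on the ledge before the open front of the case. Origin: centre of its underside; z up.
- case: Fixed bottomless glass case with dark wood edges, open front facing left (the +y side) as seen from the robot. Origin: on the ledge, middle of the opening, in the sash plane; x points into the case (to the right), y away from the robot, z up. Opening 230 mm wide, 150 high; glass roof at 150 mm. Two upright sash guides, 280 mm high, 26 mm along x, 20 along y, centred at y = +-125 mm.
- case_back (a point): Point on the ledge, middle of the front face of the 22 mm high wooden rail that closes the foot of the case's open back; 161 mm from the case's origin along its x.
- sash (a joint): Height (m) of the vertical sliding sash in the case's open front (aluminium frame with glass, 224 mm wide, 150 high, 14 thick): 0 = fully down on the ledge, 0.15 = fully up; its lower edge is this high over the ledge. Friction holds it where it is left; about 5 N pushes it down.
- sash_handle (a point): Middle of the top face of the sash's bar handle. The bar lies along the case's y, 90 mm long, 18 mm wide and 14 mm thick, on two short stubs (at y = +-35 mm) above the sash's top edge, with 21 mm free below it; nothing stands above it. 185 mm over the ledge when the sash is down, moves with it.
- cup1: White porcelain cup, 60 mm across, 50 mm high, on the far side of the way into the case. Origin: centre of its underside.
- cup2: The same cup, on the near (robot) side of the way into the case. Origin: centre of its underside.
- cup3: The same cup, standing off to the right among teapot and vase. Origin: centre of its underside.
- teapot: Red ceramic teapot, 118 mm high, body 116 mm across, about 185 mm over spout (+x) and handle (-x). Origin: centre of its underside.
- vase: Closed porcelain vase, 84 mm across, 135 mm high. Origin: centre of its underside.
- candlestick1: Brass candlestick, foot 72 mm across, 125 mm high, at the far right. Origin: centre of its underside.
- candlestick2: Like the other candlestick, further from the robot. Origin: centre of its underside.
Mind the look-alikes: they are no part of the job. Of the things that look like the incense_bowl, take the one that is farthest to the robot's right at the start.

How it is judged:
By the outcome, as a careful person would: the job done as asked, in the order asked, and still so for the second after the job is handed in, with the robot touching nothing.
It also fails if it takes over 51 s, if anything falls off the work surface, if the arm or the gripper's body presses on something with over 40 N, if the wrist force passes 120 N, or if a joint passes its speed limit or range.

## Robot

A 6-joint arm with a two-finger parallel gripper is mounted at the origin on the work surface. World frame = base frame: x ahead of the robot, y to its left, z up, the work surface at z = 0. Lengths are in m, angles in rad, forces in N, time in s.
With the tool pointing down it reaches from about 0.425 to 0.925 m from the base axis. Payload 12.5 kg.
Tool frame: the origin (TCP) lies between the finger pads; the fingertips stand 11 mm ahead of it and the grasp point (between the pads) lies 8 mm behind it; z points along the fingers, y is the line along which they close (so a half turn about z gives the same grasp; the last joint's range is limited). The gripper opens to 85 mm and grips with 20 to 120 N. Pads are 22 mm wide; open, the fingers measure 114 mm over their backs; the gripper's body (76 mm by 85 mm) begins 54 mm behind the grasp point. The pads swing forward as they close: fully open they stand 13 mm farther back than shut.
Start: joints at [1.176, 0.491, 1.559, -0, 1.092, -0.106], TCP at [0.178, 0.599, 0.242] pointing down, gripper open.
Joint ranges: [-3.1, 3.1], [-0.84, 2.19], [0.05, 2.79], [-1.13, 4.28], [0.06, 2.93], [-2.69, 2.69]. Speed limits (rad/s): [2.22, 2.22, 2.79, 3.14, 3.14, 3.14].

## Interface

Orientations are given as a 3x3 rotation matrix whose columns are the frame's x, y, z axes.
In Python, from station import sense, camera, get_calibration, finish_job, boxes_of, tip_of gives the robot as it stands.
- The arm moves only by the tool step_arm, never from a script. Its argument "deltas" is a list of rows, each a list of 2 entries, a list of its own where there are three numbers: the shift along the tool's x, y, z as a fraction of full scale, then the turn, a rotation vector about the tool's x, y, z as a fraction of full scale. A call has 1 to 5 rows; each row shifts and turns the commanded pose from where the row before left it, along the tool's axes as they then stand; what a row does not reach is not made up. Full scale, the value 1, is 0.05 m for a shift and 30 degrees for a turn. A row lasts 1/8 s, in which the tool goes at most 62.5 mm and 10.7 degrees, less where a joint would pass 70% of its speed; a pose out of reach is approached as far as the arm can. A call with a number of a shift or a turn outside -1 to 1 is refused whole. A call with a gripper value outside its range is refused whole. "fingers" is the closure, from 0 (fully open) to 1 (shut), set as the call begins (left out, the last holds). The fingers move at their own pace and stop on an object; the grip force is fixed at half the most. Time passes only in rows, so rows that do not move let the fingers close. It gives the time, the measured TCP pose, the force, the opening and the grip force at its end, in the units of the state.
- sense(): the state, without advancing time (a new reading comes with each control period).
- camera(name): name is "side" or "top"; returns the picture (384x512x3 uint8, blue, green, red); there is no depth.
- get_calibration(name): a dict with "fx", "fy", "cx", "cy" (pixels), "distortion" ([k1, k2, p1, p2, k3] as OpenCV has them; the pictures are not rectified), "origin" and "rotation" of the camera in the world. Camera axes: x right, y up, looking along -z (the intrinsics and any distortion apply to the point x, -y, -z); pixel columns grow to the right and rows downward; lengths in m; the calibration is good to about 2 mm. A picture is of the moment at which its call begins. get_calibration takes no time and is no camera call.
- finish_job(): hands the job in; it is judged then, once.
Trained networks look in the newest picture that a camera, given by its name, has taken for a name from the list of things; names that differ only in an ending like _2 or _b are one class to them, and where a whole thing is asked for, a point or a joint stands for the part that bears it (a point fixed in the world has none). Each returns a list of dicts, best first, with "conf" (0 to 1); they miss things now and then, are a little off and sometimes report something else, mostly with a low value. They report only what shows in the picture. A call takes as long as a camera call. They do not tell look-alikes from the thing itself.
- boxes_of(camera, query): "xy" ([column, row] in pixels, amid what is visible of it).
- tip_of(camera, query): "xy" ([column, row] in pixels: a listed point, or the origin of a listed thing).
The state is a dict: "clock": time; "joint_positions": joint angles; "dq": joint speeds; "effort": joint torques, N m; "position": TCP position; "ee_rot": TCP orientation; "contact_force": force on the tool from outside, world axes, zero at the start; "wrist_torque": the same for the moment, N m; "gripper_width": opening from 0.0 (shut) to 1.0 (fully open); "gripper_force": force on a finger pad.
Only numpy, scipy, OpenCV 4.12 (cv2) and the standard library are available. Lean on these libraries where they do the work, as an engineer would, in place of code of your own. Each camera call takes 0.05 s, during which the arm holds its last target. There are 200 camera calls.

## Working session

There is one attempt and no reset: what is moved stays moved. The work goes in short steps, Python scripts to look and compute and a tool call to move; the robot and the scene stay as the last step left them, time stands still between calls to the robot, and variables do not carry over. Pictures are saved under pics/ and viewed, at most 10 in all, crops included, and the job is handed in when it is done.

Besides the shell and the picture viewer there is one more tool, called after "Request:" in YAML: its name, and indented under it one key for each argument. step_arm: Moves the arm, as the interface text tells. Shift numbers are shares of 0.05 m and turn numbers shares of 30 degrees, none past 1 either way. Its arguments: {"type":"object","properties":{"deltas":{"type":"array"},"fingers":{"type":"number"}},"required":["deltas"]}

```bash
mkdir -p pics
cat > h.py <<'E'
import numpy as np,cv2
from station import *
def ray(n,xy):
    c=get_calibration(n);K=np.array([[c['fx'],0,c['cx']],[0,c['fy'],c['cy']],[0,0,1.]])
    p=cv2.undistortPoints(np.array([[xy]],float),K,np.array(c['distortion'],float))[0,0]
    d=np.array(c['rotation'])@np.array([p[0],-p[1],-1]);return np.array(c['origin']),d/np.linalg.norm(d)
def onz(n,xy,z):
    o,d=ray(n,xy);return o+d*(z-o[2])/d[2]
def tri(a,b):
    (o1,d1),(o2,d2)=ray('side',a),ray('top',b)
    s=np.linalg.lstsq(np.c_[d1,-d2],o2-o1,rcond=None)[0];p,q=o1+s[0]*d1,o2+s[1]*d2
    return (p+q)/2,np.linalg.norm(p-q)
def proj(n,P):
    c=get_calibration(n);K=np.array([[c['fx'],0,c['cx']],[0,c['fy'],c['cy']],[0,0,1.]])
    q=(np.atleast_2d(P)-c['origin'])@np.array(c['rotation'])
    q=q*[1,-1,-1]
    return cv2.projectPoints(q,np.zeros(3),np.zeros(3),K,np.array(c['distortion'],float))[0][:,0]
E
python3 - <<'E'
from h import *
np.set_printoptions(precision=3,suppress=True)
s=sense();print(s['clock'],s['position'],s['ee_rot'])
for n in('side','top'):
    c=get_calibration(n);print(n,c['origin'],c['fx'],np.array(c['rotation']).tolist())
    cv2.imwrite(f'pics/{n}0.png',camera(n))
for q in('incense_bowl','case','case_back','sash_handle','cup1','teapot','vase','candlestick1'):
    for n in('side','top'):
        print(q,n,[(np.round(d['xy']).tolist(),round(d['conf'],2)) for d in tip_of(n,q)][:6])
E
```

```text
0.0 [0.178 0.599 0.242] [[-0.959  0.285 -0.   ]
 [ 0.285  0.959 -0.001]
 [ 0.    -0.001 -1.   ]]
side [0.284 0.455 0.922] 363.4312176732811 [[-0.9378254974739397, 0.27308467731713143, -0.21426174484110586], [-0.3470507213953973, -0.7265846975658561, 0.592984379256374], [0.006255642788018881, 0.6304755635849267, 0.776183889716591]]
top [ 0.412 -0.123  1.401] 461.559735342453 [[-0.00609292311861126, 0.9975463767799969, -0.06974311766024634], [-0.9999468511040804, -0.006657945846297175, -0.007871894571320365], [-0.008316925808548627, 0.06969144804212384, 0.9975339246436118]]
incense_bowl side [([137.0, 320.0], 0.87), ([232.0, 343.0], 0.79), ([190.0, 379.0], 0.61), ([196.0, 294.0], 0.59)]
incense_bowl top [([139.0, 137.0], 0.81), ([149.0, 219.0], 0.78), ([112.0, 196.0], 0.65), ([180.0, 171.0], 0.62)]
case side [([293.0, 129.0], 0.46)]
case top [([216.0, 168.0], 0.87)]
case_back side []
case_back top [([266.0, 176.0], 0.97)]
sash_handle side [([200.0, 184.0], 0.69)]
sash_handle top [([201.0, 152.0], 0.94), ([424.0, 220.0], 0.16)]
cup1 side [([238.0, 291.0], 0.77), ([167.0, 256.0], 0.61), ([339.0, 171.0], 0.55)]
cup1 top [([376.0, 254.0], 0.83), ([202.0, 129.0], 0.57), ([190.0, 205.0], 0.48)]
teapot side [([246.0, 151.0], 0.86)]
teapot top [([363.0, 148.0], 0.92)]
vase side [([285.0, 163.0], 0.81)]
vase top [([363.0, 196.0], 0.58)]
candlestick1 side [([321.0, 134.0], 0.92), ([243.0, 150.0], 0.67), ([292.0, 125.0], 0.59)]
candlestick1 top [([422.0, 222.0], 0.84), ([416.0, 181.0], 0.77)]
```

Run:
```python
import cv2
a=cv2.imread('pics/side0.png');b=cv2.imread('pics/top0.png')
cv2.imwrite('pics/side0b.png',cv2.resize(a,(800,600),interpolation=cv2.INTER_CUBIC))
cv2.imwrite('pics/top0b.png',cv2.resize(b[90:290,90:357],(800,600),interpolation=cv2.INTER_CUBIC))
```

```text
(no output)
```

View pics/side0b.png

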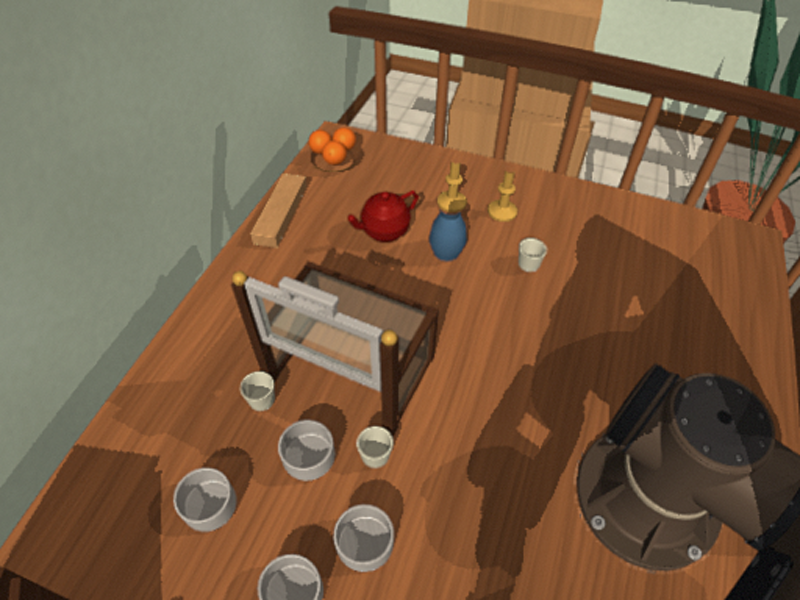

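View pics/top0b.png

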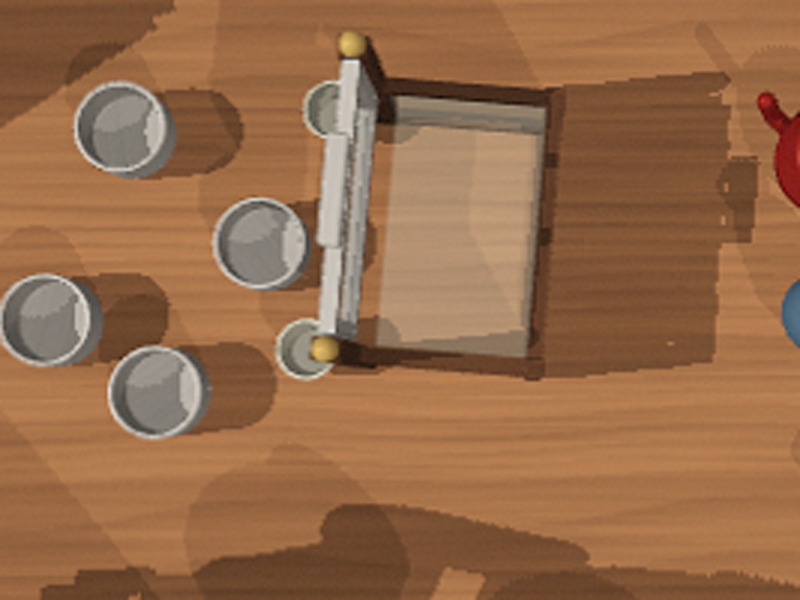

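Side view (512 scale): four look-alike bowls at about (131,320), (196,289), (233,344) and (186,376). In the top view they are at (131,133), (177,171), (143,220) and (106,196). World −y runs to the right in the top image, so the one farthest right is top (177,171), side (196,289), the bowl standing just before the case between the two cups. The top crop confirms it. Next I measure.

```bash
cat > m.py <<'E'
from h import *
np.set_printoptions(precision=4,suppress=True)
for n in('side','top'):camera(n)
T={}
for q in('incense_bowl','case','case_back','sash_handle','cup1'):
    for n in('side','top'): T[q,n]=[d['xy'] for d in tip_of(n,q)]
for q in('incense_bowl','case','case_back','sash_handle','cup1'):
    for b in T[q,'top']:
        L=[tri(a,b) for a in T[q,'side']]
        if L:
            P=min(L,key=lambda t:t[1]);print(q,np.round(b),P[0],'gap %.4f'%P[1],'z0:',onz('top',b,0)[:2])
        else: print(q,np.round(b),'z0:',onz('top',b,0)[:2])
E
python3 m.py
python3 - <<'E'
from h import *
# rim ellipse of the target in top picture & bowl rim height via side/top rim centres
print('rim', tri((306/800*512,437/600*384+2),(90+262/3,90+243/3)))
# guide knobs
print('k1',tri((239*.64,279*.64),(90+352/3,90+44/3)));print('k2',tri((389*.64,339*.64),(90+326/3,90+348/3)))
# cup rims top view z=.05
print(onz('top',(90+304/3,90+350/3),.05),onz('top',(90+330/3,90+109/3),.05))
E
```

```text
incense_bowl [147. 221.] [ 0.4185  0.2282 -0.0011] gap 0.0007 z0: [0.4181 0.2278]
incense_bowl [180. 169.] [ 0.6496  0.2506 -0.6972] gap 0.0166 z0: [0.576  0.1285]
incense_bowl [139. 131.] [ 0.6951  0.2598 -0.0227] gap 0.0051 z0: [0.6929 0.2549]
incense_bowl [114. 196.] [ 0.4938  0.3348 -0.0227] gap 0.0026 z0: [0.4937 0.328 ]
case [213. 169.] z0: [0.5751 0.0288]
case_back [266. 175.] [ 0.4773 -0.1358  0.2907] gap 0.0951 z0: [ 0.5541 -0.1311]
sash_handle [203. 156.] [0.5719 0.0187 0.3255] gap 0.0086 z0: [0.6149 0.0594]
sash_handle [267. 177.] [ 0.5847 -0.1045  0.1912] gap 0.1253 z0: [ 0.5479 -0.1362]
sash_handle [364. 194.] [ 0.6131 -0.318   0.0177] gap 0.3187 z0: [ 0.4938 -0.4275]
cup1 [199. 130.] [0.6928 0.0706 0.0026] gap 0.0038 z0: [0.695  0.0717]
cup1 [375. 255.] [ 0.3103 -0.4586 -0.0052] gap 0.0036 z0: [ 0.3125 -0.4571]
cup1 [193. 205.] [0.4586 0.0859 0.013 ] gap 0.0091 z0: [0.4634 0.0891]
rim (array([0.56282467, 0.12727188, 0.05791461]), np.float64(0.0011966279043887553))
k1 (array([0.70106774, 0.01263483, 0.28175701]), np.float64(0.0008245307457117218))
k2 (array([0.45142057, 0.03361738, 0.27832792]), np.float64(0.0006484142204734443))
[0.4579486  0.08694921 0.05      ] [0.69559398 0.06212646 0.05      ]
```

```bash
cat > plan.py <<'E'
from h import *
from scipy.spatial.transform import Rotation as Ro
import json
O=np.array([.5762,.0231,0]);Y=np.array([.9965,-.0838,0]);X=np.array([-.0838,-.9965,0])
def W(xc,yc,z): return O+X*xc+Y*yc+[0,0,z]
def Rt(deg): return np.c_[np.cross(Y,[0,0,-1.]),Y,[0,0,-1.]]@Ro.from_euler('y',-deg,degrees=True).as_matrix()
def plan(steps):
    s=sense();p=np.array(s['position']);R=np.array(s['ee_rot']);rows=[]
    for tp,tR,n in steps:
        rv=Ro.from_matrix(R.T@tR).as_rotvec();d=(tp-p)/n
        for i in range(n):
            rows.append([(np.round(R.T@d/.05,3)+0).tolist(),(np.round(np.degrees(rv)/n/30,3)+0).tolist()])
            p=p+d;R=R@Ro.from_rotvec(rv/n).as_matrix()
    for i in range(0,len(rows),5): print(json.dumps(rows[i:i+5]))
def tcp(xc,yc,z,deg): return W(xc,yc,z)-.011*Rt(deg)[:,2]
E
python3 - <<'E'
from plan import *
a=W(-.27,-.02,.25);print(a, tcp(-.185,-.022,.02,50))
plan([(a,Rt(0),10),(W(-.27,-.02,.20),Rt(50),5)])
E
```

```text
[0.578896 0.293831 0.25    ] [0.57048614 0.2176931  0.02707066]
[[[-0.943, -0.357, -0.015], [0.0, 0.0, 0.261]], [[-0.982, -0.225, -0.015], [0.0, 0.0, 0.261]], [[-1.004, -0.089, -0.015], [0.0, 0.0, 0.261]], [[-1.007, 0.048, -0.015], [0.0, 0.0, 0.261]], [[-0.991, 0.185, -0.015], [0.0, 0.0, 0.261]]]
[[[-0.956, 0.318, -0.015], [0.0, 0.0, 0.261]], [[-0.904, 0.445, -0.015], [0.0, 0.0, 0.261]], [[-0.835, 0.564, -0.015], [0.0, 0.0, 0.261]], [[-0.751, 0.673, -0.015], [0.0, 0.0, 0.261]], [[-0.652, 0.769, -0.015], [0.0, 0.0, 0.261]]]
[[[0.0, 0.0, 0.2], [0.0, -0.333, 0.0]], [[0.035, 0.0, 0.197], [0.0, -0.333, 0.0]], [[0.068, 0.0, 0.188], [0.0, -0.333, 0.0]], [[0.1, 0.0, 0.173], [0.0, -0.333, 0.0]], [[0.129, 0.0, 0.153], [0.0, -0.333, 0.0]]]
```

Request:
step_arm:
  deltas:
    - [[-0.94,-0.36,0],[0,0,0.26]]
    - [[-0.98,-0.22,0],[0,0,0.26]]
    - [[-1,-0.09,0],[0,0,0.26]]
    - [[-1,0.05,0],[0,0,0.26]]
    - [[-0.99,0.18,0],[0,0,0.26]]
  fingers: 0.4

```text
clock: 2.12
position: [0.379, 0.446, 0.2425]
ee_rot: [[-0.562, 0.827, 0.0], [0.827, 0.562, 0.0], [0.0, 0.0, -1.0]]
contact_force: [0.6, 1.3, 0.6]
gripper_width: 0.601
gripper_force: 0.0
```

Request:
step_arm:
  deltas:
    - [[-0.96,0.32,0],[0,0,0.26]]
    - [[-0.9,0.44,0],[0,0,0.26]]
    - [[-0.83,0.56,0],[0,0,0.26]]
    - [[-0.75,0.67,0],[0,0,0.26]]
    - [[-0.65,0.77,0],[0,0,0.26]]

```text
clock: 2.75
position: [0.5795, 0.2942, 0.2424]
ee_rot: [[0.084, 0.996, 0.0], [0.996, -0.084, 0.0], [0.0, 0.0, -1.0]]
contact_force: [-0.2, 0.8, -0.3]
gripper_width: 0.603
gripper_force: 0.0
```

Request:
step_arm:
  deltas:
    - [[0,0,0],[0,-0.33,0]]
    - [[0,0,0],[0,-0.33,0]]
    - [[0,0,0],[0,-0.33,0]]
    - [[0,0,0],[0,-0.33,0]]
    - [[0,0,0],[0,-0.33,0]]

```text
clock: 3.38
position: [0.5784, 0.2958, 0.2427]
ee_rot: [[0.052, 0.997, -0.06], [0.644, -0.079, -0.761], [-0.764, 0.001, -0.646]]
contact_force: [0.5, -0.4, -0.1]
gripper_width: 0.598
gripper_force: 0.0
```

Run:
```python
from plan import *
np.set_printoptions(precision=3,suppress=True)
s=sense();print(s['clock'],s['joint_positions'],s['position'],s['ee_rot'],s['gripper_width'])
a=tcp(-.20,-.022,.02,50);plan([(a+[0,0,.08],Rt(50),5),(a,Rt(50),5)])
```

```text
3.375 [ 0.596  0.772  1.247 -0.648  1.721  0.78 ] [0.578 0.296 0.243] [[ 0.052  0.997 -0.06 ]
 [ 0.644 -0.079 -0.761]
 [-0.764  0.001 -0.646]] 0.5977184475268997
[[[0.25, -0.007, 0.544], [0.002, -0.001, 0.001]], [[0.251, -0.007, 0.544], [0.002, -0.001, 0.001]], [[0.251, -0.006, 0.544], [0.002, -0.001, 0.001]], [[0.251, -0.006, 0.544], [0.002, -0.001, 0.001]], [[0.252, -0.006, 0.543], [0.002, -0.001, 0.001]]]
[[[0.245, 0.0, 0.206], [0.0, 0.0, 0.0]], [[0.245, 0.0, 0.206], [0.0, 0.0, 0.0]], [[0.245, 0.0, 0.206], [0.0, 0.0, 0.0]], [[0.245, 0.0, 0.206], [0.0, 0.0, 0.0]], [[0.245, 0.0, 0.206], [0.0, 0.0, 0.0]]]
```

Request:
step_arm:
  deltas:
    - [[0.25,-0.01,0.54],[0,0,0]]
    - [[0.25,-0.01,0.54],[0,0,0]]
    - [[0.25,-0.01,0.54],[0,0,0]]
    - [[0.25,-0.01,0.54],[0,0,0]]
    - [[0.25,0,0.54],[0,0,0]]

```text
clock: 4.0
position: [0.5713, 0.2333, 0.1062]
ee_rot: [[0.052, 0.997, -0.06], [0.648, -0.079, -0.758], [-0.76, 0.0, -0.65]]
contact_force: [-0.5, -0.6, -0.4]
gripper_width: 0.601
gripper_force: 0.0
```

Request:
step_arm:
  deltas:
    - [[0.24,0,0.2],[0,0,0]]
    - [[0.24,0,0.2],[0,0,0]]
    - [[0.24,0,0.2],[0,0,0]]
    - [[0.24,0,0.2],[0,0,0]]
    - [[0.24,0,0.2],[0,0,0]]

```text
clock: 4.62
position: [0.5715, 0.2348, 0.0281]
ee_rot: [[0.052, 0.997, -0.06], [0.648, -0.079, -0.758], [-0.76, 0.0, -0.65]]
contact_force: [0.3, -0.0, -0.4]
gripper_width: 0.601
gripper_force: 0.0
```

Run:
```python
from plan import *
np.set_printoptions(precision=3,suppress=True)
s=sense();print(s['clock'],s['joint_positions'],s['position'],s['contact_force'])
a=camera('side');b=camera('top')
cv2.imwrite('pics/s1.png',np.hstack([cv2.resize(a[190:384,90:290],(400,388)),cv2.resize(b[100:294,90:290],(400,388))]))
p=tcp(-.16,-.022,.02,50);plan([(p,Rt(50),3)])
```

```text
4.625 [ 0.53   0.971  1.465 -0.692  1.356  0.996] [0.571 0.235 0.028] [ 0.287 -0.031 -0.407]
[[[-0.18, 0.005, 0.212], [0.001, -0.005, 0.003]], [[-0.179, 0.006, 0.212], [0.001, -0.005, 0.003]], [[-0.179, 0.006, 0.213], [0.001, -0.005, 0.003]]]
```

View pics/s1.png

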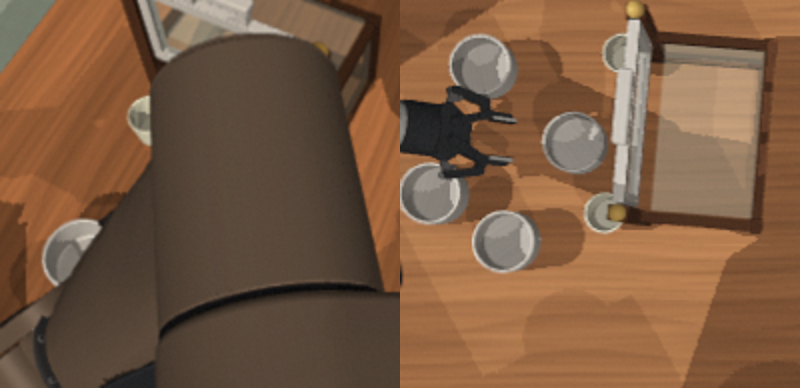

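The top crop shows the fingers at rows ~120 and 160, aligned with the bowl at (573,142), and the corridor is free. Before pushing, I check forearm clearance to the near guide with a fitted arm model.

```bash
cat > fk.py <<'E'
from plan import *
from scipy.optimize import least_squares
rx=lambda a,t:Ro.from_euler(a,t).as_matrix()
def fk(k,q):
    a1,d1,l2,l3,e,L=k;R=rx('z',q[0]);p=R@[a1,0,d1]
    R=R@rx('y',q[1]);p=p+R@[0,0,l2];el=p;R=R@rx('y',q[2]);p=p+R@[e,0,l3];w=p
    R=R@rx('z',q[3]*SG)@rx('y',q[4])@rx('z',q[5]*SG);return p+R@[0,0,L],w,el,R
D=[([1.176,.491,1.559,0,1.092,-.106],[.178,.599,.242]),([.596,.772,1.247,-.648,1.721,.78],[.5784,.2958,.2427]),([.53,.971,1.465,-.692,1.356,.996],[.5715,.2348,.0281])]
SG=1
def fit():
    f=lambda k:np.r_[np.concatenate([fk(k,q)[0]-p for q,p in D]),(k-K0)*.003]
    K0=np.array([0,.35,.4,.4,0,.25]);return least_squares(f,K0)
E
python3 - <<'E'
import fk;from fk import *
np.set_printoptions(precision=3,suppress=True)
for SGv in(1,-1):
    fk.SG=SGv;r=fit();print(SGv,r.x,np.abs(r.fun[:9]).max());K=r.x
    print(fk.fk(K,D[2][0])[3])
    for deg in(50,60):
      for xc in(-.16,-.1,-.05,0,.04):
        T=tcp(xc,-.022,.02,deg);g=lambda q:np.r_[fk.fk(K,q)[0]-T,.2*(fk.fk(K,q)[3]-Rt(deg)).ravel()]
        s=least_squares(g,D[2][0]);_,w,el,_=fk.fk(K,s.x)
        A=np.linspace(w,el,60);G=np.c_[np.full(30,.4514),np.full(30,.0336),np.linspace(0,.29,30)]
        Hh=W(0,-.1,.15)
        print(deg,xc,s.x,'res%.4f'%s.cost**.5,'w',w,'el',el,'guide dist %.3f'%np.linalg.norm(A[:,None]-G,axis=2).min())
E
```

```text
1 [ 0.037  0.189  0.37   0.428 -0.068  0.136] 0.06110877847791918Traceback (most recent call last):
  File "<stdin>", line 5, in <module>
AttributeError: 'function' object has no attribute 'fk'
```

Run:
```python
import sys,fk as F;from plan import *;from fk import least_squares,D
np.set_printoptions(precision=3,suppress=True)
F.SG=-1;K0=None
for SGv in(1,-1):
    F.SG=SGv;r=F.fit();print(SGv,r.x,np.abs(r.fun[:9]).max())
    print(F.fk(r.x,D[2][0])[3])
K=r.x
if np.abs(r.fun[:9]).max()>.01: sys.exit()
for deg in(50,60):
  for xc in(-.16,-.05,0,.04):
    T=tcp(xc,-.022,.02,deg);g=lambda q:np.r_[F.fk(K,q)[0]-T,.2*(F.fk(K,q)[3]-Rt(deg)).ravel()]
    s=least_squares(g,D[2][0]);_,w,el,_=F.fk(K,s.x)
    A=np.linspace(w,el,60);G=np.c_[np.full(30,.4514),np.full(30,.0336),np.linspace(0,.29,30)]
    print(deg,xc,s.x,'res%.4f'%s.cost**.5,'w',w,'el',el,'guide dist %.3f'%np.linalg.norm(A[:,None]-G,axis=2).min())
```

```text
1 [ 0.037  0.189  0.37   0.428 -0.068  0.136] 0.06110877847791918
[[-0.997  0.052 -0.06 ]
 [ 0.079  0.648 -0.758]
 [-0.001 -0.76  -0.65 ]]
-1 [ 0.13   0.169 -0.176  0.467 -0.348 -0.136] 0.06129124493547153
[[-0.418 -0.591 -0.69 ]
 [-0.908  0.271  0.318]
 [-0.001  0.76  -0.65 ]]
```

```bash
sed -i "s/a1,d1,l2,l3,e,L=k/a1,d1,l2,l3,e,L,b=k/; s/\[e,0,l3\]/[e,b,l3]/; s/0,.25\])/0,.2,.066])/; s/SG)@rx('y',q\[4\])@rx('z',q\[5\]\*SG)/SG)@rx('y',q[4])@rx('z',q[5]*SG-np.pi\/2)/; s/\*.003/*.002/" fk.py
cat > chk.py <<'E'
import sys,fk as F;from plan import *;from fk import least_squares,D
np.set_printoptions(precision=3,suppress=True)
r=F.fit();print(r.x,np.abs(r.fun[:9]).max());K=r.x
print(F.fk(K,D[2][0])[3])
for deg in(50,60):
  for xc in(-.16,-.05,0,.04):
    T=tcp(xc,-.022,.02,deg);g=lambda q:np.r_[F.fk(K,q)[0]-T,.2*(F.fk(K,q)[3]-Rt(deg)).ravel()]
    s=least_squares(g,D[2][0]);_,w,el,_=F.fk(K,s.x)
    A=np.linspace(w,el,60);G=np.c_[np.full(30,.4514),np.full(30,.0336),np.linspace(0,.29,30)]
    print(deg,xc,s.x,'res%.4f'%s.cost**.5,'w',w,'el',el,'guide dist %.3f'%np.linalg.norm(A[:,None]-G,axis=2).min())
E
python3 chk.py
```

```text
[-0.001  0.197  0.587  0.412  0.043  0.245  0.066] 0.00012805483688504982
[[-0.052 -0.997 -0.06 ]
 [-0.648  0.079 -0.758]
 [ 0.76  -0.001 -0.65 ]]
50 -0.16 [ 0.481  0.952  1.537 -0.735  1.306 -2.131] res0.0000 w [0.584 0.379 0.184] el [0.423 0.221 0.537] guide dist 0.274
50 -0.05 [ 0.335  0.902  1.707 -0.867  1.164 -2.1  ] res0.0000 w [0.575 0.27  0.184] el [0.434 0.151 0.561] guide dist 0.202
50 0 [ 0.26   0.886  1.77  -0.939  1.106 -2.085] res0.0000 w [0.571 0.22  0.184] el [0.438 0.116 0.568] guide dist 0.166
50 0.04 [ 0.196  0.875  1.813 -1.001  1.064 -2.073] res0.0000 w [0.567 0.18  0.184] el [0.441 0.088 0.573] guide dist 0.137
60 -0.16 [ 0.512  1.02   1.486 -0.806  1.457 -2.089] res0.0000 w [0.586 0.405 0.148] el [0.435 0.244 0.504] guide dist 0.281
60 -0.05 [ 0.371  0.97   1.667 -0.935  1.314 -2.037] res0.0000 w [0.577 0.295 0.148] el [0.45  0.175 0.529] guide dist 0.214
60 0 [ 0.299  0.954  1.734 -1.006  1.258 -2.012] res0.0000 w [0.573 0.245 0.148] el [0.457 0.141 0.537] guide dist 0.179
60 0.04 [ 0.237  0.943  1.781 -1.068  1.217 -1.993] res0.0000 w [0.569 0.206 0.148] el [0.461 0.111 0.542] guide dist 0.150
```

Request:
step_arm:
  deltas:
    - [[-0.18,0,0.21],[0,0,0]]
    - [[-0.18,0.01,0.21],[0,0,0]]
    - [[-0.13,0,0.155],[0,0,0]]
    - [[-0.13,0,0.155],[0,0,0]]
    - [[-0.13,0,0.155],[0,0,0]]

```text
clock: 5.35
position: [0.5675, 0.1761, 0.029]
ee_rot: [[0.052, 0.997, -0.06], [0.648, -0.079, -0.758], [-0.76, 0.001, -0.65]]
contact_force: [0.5, 2.0, 0.5]
gripper_width: 0.6
gripper_force: 0.7
```

Request:
step_arm:
  deltas:
    - [[-0.13,0,0.155],[0,0,0]]
    - [[-0.13,0,0.155],[0,0,0]]
    - [[-0.13,0,0.155],[0,0,0]]
    - [[-0.13,0,0.155],[0,0,0]]
    - [[-0.13,0,0.155],[0,0,0]]

```text
clock: 5.98
position: [0.5633, 0.1257, 0.0284]
ee_rot: [[0.052, 0.997, -0.06], [0.647, -0.079, -0.758], [-0.76, 0.0, -0.65]]
contact_force: [0.3, 2.7, 2.4]
gripper_width: 0.603
gripper_force: 1.6
```

```bash
cat > look.py <<'E'
from plan import *
import sys
np.set_printoptions(precision=3,suppress=True)
s=sense();d=np.array(s['position'])+.011*np.array(s['ee_rot'])[:,2]-O
print(s['clock'],s['joint_positions'],'tip case',d@X,d@Y,d[2],s['contact_force'])
b=camera('top')
cv2.imwrite(f'pics/{sys.argv[1]}.png',cv2.resize(b[100:230,110:290],(720,520),interpolation=cv2.INTER_CUBIC))
E
python3 look.py p1; python3 -c "
from plan import *
plan([(tcp(.0,-.022,.02,50),Rt(50),5)])"
```

```text
5.975 [ 0.393  0.914  1.65  -0.81   1.207  1.024] tip case -0.09279153522646548 -0.021369079737079674 0.02124111904021309 [0.341 2.675 2.382]
[[[-0.234, -0.003, 0.282], [0.001, -0.003, 0.001]], [[-0.233, -0.003, 0.283], [0.001, -0.003, 0.001]], [[-0.233, -0.003, 0.283], [0.001, -0.003, 0.001]], [[-0.233, -0.003, 0.283], [0.001, -0.003, 0.001]], [[-0.232, -0.002, 0.284], [0.001, -0.003, 0.001]]]
```

View pics/p1.png

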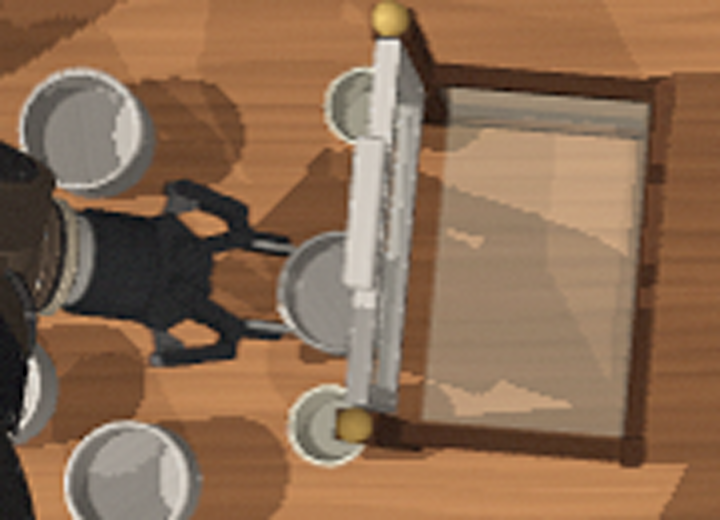

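The top crop shows the bowl cradled at about (330,293), clear of both cups (at (355,105) and (328,425)), with its front edge already under the sash.

Request:
step_arm:
  deltas:
    - [[-0.13,0,0.155],[0,0,0]]
    - [[-0.13,0,0.155],[0,0,0]]
    - [[-0.13,0,0.155],[0,0,0]]
    - [[-0.13,0,0.155],[0,0,0]]
    - [[-0.13,0,0.155],[0,0,0]]

```text
clock: 6.65
position: [0.5593, 0.0752, 0.0279]
ee_rot: [[0.052, 0.997, -0.06], [0.647, -0.079, -0.758], [-0.76, 0.0, -0.65]]
contact_force: [0.3, 3.0, 2.4]
gripper_width: 0.601
gripper_force: 1.8
```

Request:
step_arm:
  deltas:
    - [[-0.13,0,0.155],[0,0,0]]
    - [[-0.13,0,0.155],[0,0,0]]
    - [[-0.13,0,0.155],[0,0,0]]
    - [[-0.13,0,0.155],[0,0,0]]

```text
clock: 7.15
position: [0.5561, 0.0349, 0.0275]
ee_rot: [[0.052, 0.997, -0.06], [0.647, -0.079, -0.758], [-0.76, 0.0, -0.649]]
contact_force: [0.1, 4.1, 2.5]
gripper_width: 0.601
gripper_force: 2.0
```

```bash
python3 look.py p2
```

```text
7.15 [ 0.26   0.883  1.77  -0.936  1.099  1.051] tip case -0.0016965332138143198 -0.02098829574692992 0.020374299906139655 [0.077 4.141 2.543]
```

View pics/p2.png

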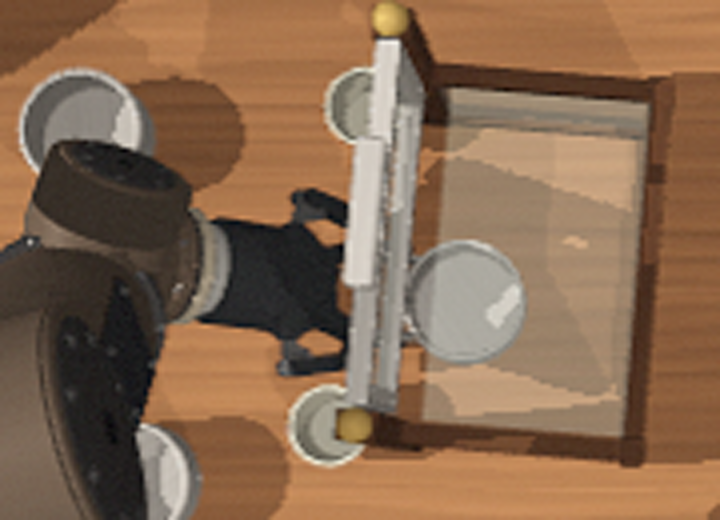

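The top crop shows the bowl through the roof glass at (468,300), front part already inside and the cups untouched.

```bash
python3 -c "
from plan import *
d=onz('top',(110+468/4,100+300/4),.055)-O;print(d@X,d@Y)
d=onz('top',(266,175.5),.022)-O;print('back',d@X,d@Y)"
```

```text
0.04307961232463853 -0.02281252748071739
back 0.15709109196708645 -0.012157464381058256
```

Request:
step_arm:
  deltas:
    - [[-0.13,0,0.155],[0,0,0]]
    - [[-0.13,0,0.155],[0,0,0]]
    - [[-0.13,0,0.155],[0,0,0]]
    - [[-0.13,0,0.155],[0,0,0]]

```text
clock: 7.7
position: [0.5529, -0.0055, 0.0272]
ee_rot: [[0.052, 0.997, -0.06], [0.647, -0.079, -0.758], [-0.76, 0.0, -0.65]]
contact_force: [0.9, 2.7, 3.8]
gripper_width: 0.596
gripper_force: 1.8
```

```bash
python3 look.py p3; python3 -c "
from plan import *
plan([(tcp(-.20,-.022,.03,50),Rt(50),5)])"
```

```text
7.7 [ 0.196  0.873  1.813 -0.999  1.056  1.063] tip case 0.03876854357472403 -0.02081042420849197 0.02000900976124651 [0.852 2.66  3.762]
[[[0.593, 0.0, -0.756], [0.001, -0.003, 0.001]], [[0.591, -0.001, -0.757], [0.001, -0.003, 0.001]], [[0.59, -0.002, -0.758], [0.001, -0.003, 0.001]], [[0.589, -0.003, -0.759], [0.001, -0.003, 0.001]], [[0.588, -0.003, -0.76], [0.001, -0.003, 0.001]]]
```

View pics/p3.png

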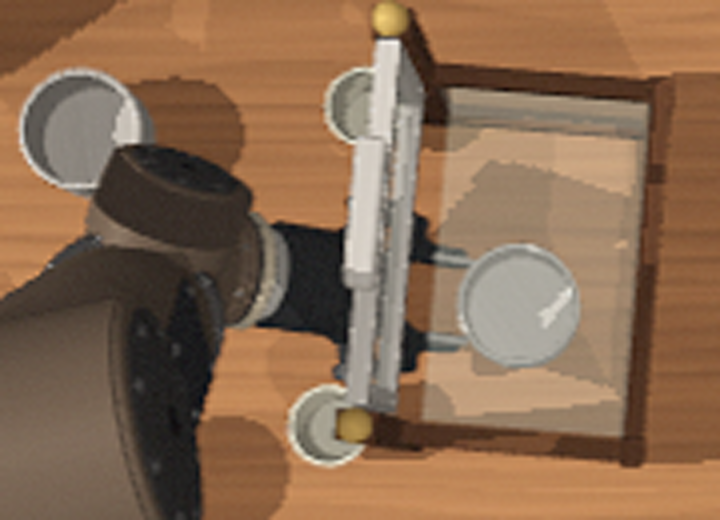

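The bowl stands at (520,305) in the crop, wholly inside the case with room behind it. I back the fingers straight out.

Request:
step_arm:
  deltas:
    - [[0.13,0,-0.15],[0,0,0]]
    - [[0.32,0,-0.38],[0,0,0]]
    - [[0.32,0,-0.38],[0,0,0]]
    - [[0.32,0,-0.38],[0,0,0]]
    - [[0.32,0,-0.38],[0,0,0]]

```text
clock: 8.38
position: [0.5616, 0.1059, 0.0277]
ee_rot: [[0.051, 0.997, -0.06], [0.648, -0.079, -0.758], [-0.76, -0.0, -0.65]]
contact_force: [0.2, 0.2, 0.3]
gripper_width: 0.601
gripper_force: 0.0
```

Request:
step_arm:
  deltas:
    - [[0.32,0,-0.38],[0,0,0]]
    - [[0.32,0,-0.38],[0,0,0]]
    - [[0.32,0,-0.38],[0,0,0]]
    - [[0.32,0,-0.38],[0,0,0]]
    - [[0.32,0,-0.38],[0,0,0]]

```text
clock: 9.0
position: [0.5713, 0.2297, 0.0286]
ee_rot: [[0.051, 0.997, -0.06], [0.648, -0.079, -0.758], [-0.76, -0.0, -0.65]]
contact_force: [-1.5, -1.0, 0.3]
gripper_width: 0.599
gripper_force: 0.0
```

Run:
```python
from plan import *
np.set_printoptions(precision=3,suppress=True)
s=sense();print(s['clock'],s['position'],s['contact_force'])
p=np.array(s['position'])
plan([(p+[0,0,.35],Rt(50),7),(p+[0,0,.4],Rt(0),5)])
```

```text
9.0 [0.571 0.23  0.029] [-1.461 -1.045  0.253]
[[[-0.76, 0.0, -0.65], [0.001, -0.002, 0.001]], [[-0.761, 0.0, -0.649], [0.001, -0.002, 0.001]], [[-0.762, 0.0, -0.648], [0.001, -0.002, 0.001]], [[-0.763, 0.0, -0.647], [0.001, -0.002, 0.001]], [[-0.764, 0.0, -0.646], [0.001, -0.002, 0.001]]]
[[[-0.764, 0.0, -0.645], [0.001, -0.002, 0.001]], [[-0.765, 0.0, -0.644], [0.001, -0.002, 0.001]], [[-0.153, 0.0, -0.129], [0.0, 0.333, 0.0]], [[-0.129, 0.0, -0.153], [0.0, 0.333, 0.0]], [[-0.1, 0.0, -0.173], [0.0, 0.333, 0.0]]]
[[[-0.068, 0.0, -0.188], [0.0, 0.333, 0.0]], [[-0.035, 0.0, -0.197], [0.0, 0.333, 0.0]]]
```

Request:
step_arm:
  deltas:
    - [[-0.76,0,-0.65],[0,0,0]]
    - [[-0.76,0,-0.65],[0,0,0]]
    - [[-0.76,0,-0.65],[0,0,0]]
    - [[-0.76,0,-0.65],[0,0,0]]
    - [[-0.76,0,-0.65],[0,0,0]]
  fingers: 1

```text
clock: 9.62
position: [0.571, 0.229, 0.2804]
ee_rot: [[0.051, 0.997, -0.06], [0.648, -0.079, -0.758], [-0.76, -0.001, -0.65]]
contact_force: [0.3, 0.4, 0.2]
gripper_width: 0.001
gripper_force: 0.0
```

Request:
step_arm:
  deltas:
    - [[-0.76,0,-0.65],[0,0,0]]
    - [[-0.76,0,-0.65],[0,0,0]]
    - [[-0.15,0,-0.13],[0,0.33,0]]
    - [[-0.13,0,-0.15],[0,0.33,0]]
    - [[-0.1,0,-0.17],[0,0.33,0]]

```text
clock: 10.25
position: [0.5712, 0.2292, 0.4094]
ee_rot: [[0.074, 0.997, -0.025], [0.94, -0.078, -0.331], [-0.332, 0.001, -0.943]]
contact_force: [0.9, 0.0, -1.5]
gripper_width: -0.002
gripper_force: 0.0
```

Request:
step_arm:
  deltas:
    - [[-0.07,0,-0.19],[0,0.33,0]]
    - [[-0.04,0,-0.2],[0,0.33,0]]

```text
clock: 10.5
position: [0.5712, 0.2287, 0.4299]
ee_rot: [[0.078, 0.997, 0.001], [0.997, -0.078, 0.007], [0.007, 0.001, -1.0]]
contact_force: [0.8, -0.2, -0.2]
gripper_width: 0.003
gripper_force: 0.0
```

Run:
```python
from plan import *
np.set_printoptions(precision=4,suppress=True)
s=sense();print(s['clock'],s['joint_positions'],s['position'],s['ee_rot'],s['gripper_width'])
for a,b in(((198,187.5),(201,153.3)),((200,184),(201,152))):
    p,g=tri(a,b);print(p,g,(p-O)@X,(p-O)@Y)
b=camera('top');a=camera('side')
print([(np.round(d['xy'],1).tolist(),round(d['conf'],2)) for n in('side','top') for d in tip_of(n,'sash_handle')[:2]])
cv2.imwrite('pics/h1.png',np.hstack([cv2.resize(a[140:290,110:240],(347,400)),cv2.resize(b[110:220,160:280],(436,400))]))
```

```text
10.5 [0.2711 0.355  1.2883 0.006  1.4951 0.3486] [0.5712 0.2287 0.4299] [[ 0.0778  0.997   0.0014]
 [ 0.9969 -0.0778  0.0066]
 [ 0.0067  0.0009 -1.    ]] 0.003112372923761452
[0.5747 0.0232 0.3142] 0.0016692899147618709 2.1459154257830694e-05 -0.0014945004108890803
[0.5733 0.0207 0.3244] 0.007927287372869192 0.00265205890690705 -0.002700062617855422
[([195.3, 182.7], 0.91), ([200.1, 152.5], 0.73)]
```

View pics/h1.png

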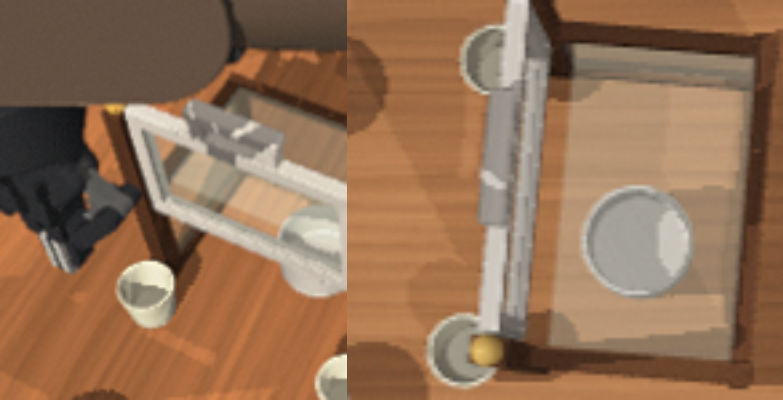

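Both views show the sash up, its bar at top crop (497,157), and the bowl inside at (637,241). The handle is at about (0.575, 0.023), top around z 0.32.

Run:
```python
from plan import *
plan([(np.array([.5747,.0228,.415]),Rt(0),5),(np.array([.5747,.0228,.36]),Rt(0),3)])
```

```text
[[[-0.815, 0.079, 0.057], [0.0, 0.001, 0.002]], [[-0.815, 0.08, 0.057], [0.0, 0.001, 0.002]], [[-0.815, 0.08, 0.056], [0.0, 0.001, 0.002]], [[-0.815, 0.081, 0.056], [0.0, 0.001, 0.002]], [[-0.815, 0.082, 0.056], [0.0, 0.001, 0.002]]]
[[[0.0, 0.0, 0.367], [0.0, 0.0, 0.0]], [[0.0, 0.0, 0.367], [0.0, 0.0, 0.0]], [[0.0, 0.0, 0.367], [0.0, 0.0, 0.0]]]
```

Request:
step_arm:
  deltas:
    - [[-0.81,0.08,0.06],[0,0,0]]
    - [[-0.82,0.08,0.06],[0,0,0]]
    - [[-0.81,0.08,0.06],[0,0,0]]
    - [[-0.82,0.08,0.06],[0,0,0]]
    - [[-0.82,0.08,0.06],[0,0,0]]

```text
clock: 11.32
position: [0.5752, 0.0225, 0.4125]
ee_rot: [[0.077, 0.997, -0.003], [0.997, -0.077, -0.002], [-0.002, -0.003, -1.0]]
contact_force: [0.4, 0.1, 0.5]
gripper_width: -0.002
gripper_force: 0.0
```

Request:
step_arm:
  deltas:
    - [[0,0,0.35],[0,0,0]]
    - [[0,0,0.35],[0,0,0]]
    - [[0,0,0.2],[0,0,0]]

```text
clock: 11.7
position: [0.5751, 0.0235, 0.367]
ee_rot: [[0.077, 0.997, -0.004], [0.997, -0.077, -0.001], [-0.002, -0.003, -1.0]]
contact_force: [0.2, 0.4, 0.0]
gripper_width: -0.002
gripper_force: 0.0
```

Run:
```python
from plan import *
np.set_printoptions(precision=4,suppress=True)
s=sense();print(s['clock'],s['position'],s['contact_force'],s['ee_rot'])
b=camera('top');a=camera('side')
cv2.imwrite('pics/h2.png',np.hstack([cv2.resize(a[140:290,110:240],(347,400)),cv2.resize(b[110:220,160:280],(436,400))]))
```

```text
11.7 [0.5751 0.0235 0.367 ] [0.1684 0.4399 0.0198] [[ 0.0775  0.997  -0.0035]
 [ 0.997  -0.0775 -0.0013]
 [-0.0016 -0.0034 -1.    ]]
```

View pics/h2.png

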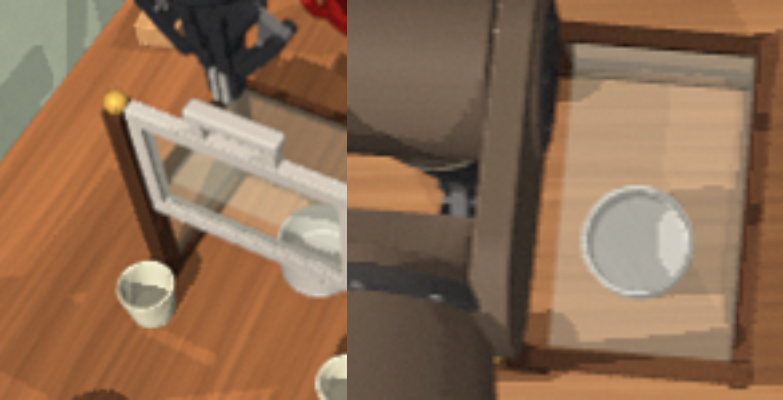

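The tip hangs over the bar in the side crop (tip (222,105), bar top centre (233,123)). I lower it to make contact.

Request:
step_arm:
  deltas:
    - [[0,0,0.12],[0,0,0]]
    - [[0,0,0.12],[0,0,0]]
    - [[0,0,0.12],[0,0,0]]
    - [[0,0,0.12],[0,0,0]]
    - [[0,0,0.12],[0,0,0]]

```text
clock: 12.42
position: [0.5752, 0.0226, 0.3383]
ee_rot: [[0.079, 0.997, 0.0], [0.997, -0.079, 0.0], [0.0, 0.0, -1.0]]
contact_force: [0.2, -0.9, 0.1]
gripper_width: 0.002
gripper_force: 0.0
```

Request:
step_arm:
  deltas:
    - [[0,0,0.12],[0,0,0]]
    - [[0,0,0.12],[0,0,0]]
    - [[0,0,0.12],[0,0,0]]

```text
clock: 12.8
position: [0.5752, 0.0226, 0.3206]
ee_rot: [[0.079, 0.997, 0.0], [0.997, -0.079, -0.0], [0.0, 0.0, -1.0]]
contact_force: [-1.4, 0.2, 3.9]
gripper_width: -0.001
gripper_force: 2.2
```

Request:
step_arm:
  deltas:
    - [[0,0,0.2],[0,0,0]]
    - [[0,0,0.2],[0,0,0]]
    - [[0,0,0.2],[0,0,0]]
    - [[0,0,0.2],[0,0,0]]
    - [[0,0,0.2],[0,0,0]]

```text
clock: 13.42
position: [0.5752, 0.0226, 0.27]
ee_rot: [[0.079, 0.997, 0.0], [0.997, -0.079, -0.0], [0.0, 0.0, -1.0]]
contact_force: [0.1, -0.7, 4.9]
gripper_width: 0.0
gripper_force: 2.3
```

Run:
```python
from plan import *
s=sense();print(s['clock'],s['position'],s['contact_force'])
camera('side');print([(np.round(d['xy'],1).tolist(),round(d['conf'],2)) for d in tip_of('side','sash_handle')[:2]])
for z in(.26,.3,.32):print(z,proj('side',[.575,.023,z]))
```

```text
13.425 [0.57519979 0.02259776 0.2699749 ] [ 0.12542003 -0.71160823  4.88838215]
[([196.9, 199.8], 0.74)]
0.26 [[200.32196815 202.46798136]]
0.3 [[198.29459819 191.47263434]]
0.32 [[197.22580257 185.65068471]]
```

The handle follows the tip, at about 5 N.

Request:
step_arm:
  deltas:
    - [[0,0,0.2],[0,0,0]]
    - [[0,0,0.2],[0,0,0]]
    - [[0,0,0.2],[0,0,0]]
    - [[0,0,0.2],[0,0,0]]
    - [[0,0,0.2],[0,0,0]]

```text
clock: 14.15
position: [0.5753, 0.0227, 0.22]
ee_rot: [[0.079, 0.997, 0.0], [0.997, -0.079, 0.0], [0.0, 0.0, -1.0]]
contact_force: [0.7, 0.6, 4.2]
gripper_width: -0.001
gripper_force: 2.3
```

Request:
step_arm:
  deltas:
    - [[0,0,0.12],[0,0,0]]
    - [[0,0,0.12],[0,0,0]]
    - [[0,0,0.08],[0,0,0]]
    - [[0,0,0.06],[0,0,0]]

```text
clock: 14.65
position: [0.5753, 0.0227, 0.2015]
ee_rot: [[0.079, 0.997, 0.0], [0.997, -0.079, 0.0], [0.0, 0.0, -1.0]]
contact_force: [2.0, 1.7, 4.6]
gripper_width: 0.003
gripper_force: 2.1
```

Request:
step_arm:
  deltas:
    - [[0,0,0.04],[0,0,0]]
    - [[0,0,0.04],[0,0,0]]
    - [[0,0,0.02],[0,0,0]]

```text
clock: 15.02
position: [0.5752, 0.0227, 0.1966]
ee_rot: [[0.079, 0.997, 0.0], [0.997, -0.079, 0.0], [0.0, 0.0, -1.0]]
contact_force: [3.7, 1.3, 4.0]
gripper_width: 0.003
gripper_force: 2.1
```

Request:
step_arm:
  deltas:
    - [[0,0,0.02],[0,0,0]]
    - [[0,0,0.02],[0,0,0]]

```text
clock: 15.28
position: [0.5754, 0.0227, 0.196]
ee_rot: [[0.079, 0.997, 0.001], [0.997, -0.079, -0.0], [0.0, 0.001, -1.0]]
contact_force: [-3.6, 1.9, 23.4]
gripper_width: -0.004
gripper_force: 11.7
```

The force rises to 23 N with the tip at 0.185, so the sash is at its stop. I retreat straight up.

Request:
step_arm:
  deltas:
    - [[0,0,-0.1],[0,0,0]]
    - [[0,0,-0.4],[0,0,0]]
    - [[0,0,-0.8],[0,0,0]]
    - [[0,0,-0.8],[0,0,0]]
    - [[0,0,-0.8],[0,0,0]]

```text
clock: 15.9
position: [0.5745, 0.0225, 0.3403]
ee_rot: [[0.079, 0.997, -0.002], [0.997, -0.079, -0.0], [-0.0, -0.002, -1.0]]
contact_force: [0.1, 1.0, 1.4]
gripper_width: -0.001
gripper_force: 0.0
```

Request:
step_arm:
  deltas:
    - [[0.8,0,-0.4],[0,0,0]]
    - [[0.8,0,0],[0,0,0]]
    - [[0.8,0,0],[0,0,0]]
    - [[0.8,0,0],[0,0,0]]
    - [[0.8,0,0],[0,0,0]]

```text
clock: 16.52
position: [0.5906, 0.223, 0.359]
ee_rot: [[0.079, 0.997, -0.002], [0.997, -0.079, -0.001], [-0.001, -0.002, -1.0]]
contact_force: [0.8, -0.3, -0.1]
gripper_width: 0.004
gripper_force: 0.0
```

Run:
```python
from plan import *
s=sense();print(s['clock'],s['position'],s['contact_force'])
b=camera('top');a=camera('side')
print([(n,np.round(d['xy'],1).tolist(),round(d['conf'],2)) for n in('side','top') for d in tip_of(n,'sash_handle')[:1]])
for n in('side','top'):print(n,proj(n,[.575,.023,.185]))
cv2.imwrite('pics/f.png',np.hstack([cv2.resize(a[140:290,110:240],(347,400)),cv2.resize(b[110:220,160:280],(436,400))]))
```

```text
16.525 [0.59059765 0.22301466 0.35897255] [ 0.78580097 -0.32663277 -0.09664896]
[('side', [203.4, 219.5], 0.68), ('top', [205.0, 161.9], 0.91)]
side [[203.76709656 221.01044906]]
top [[207.73862762 160.70565144]]
```

View pics/f.png

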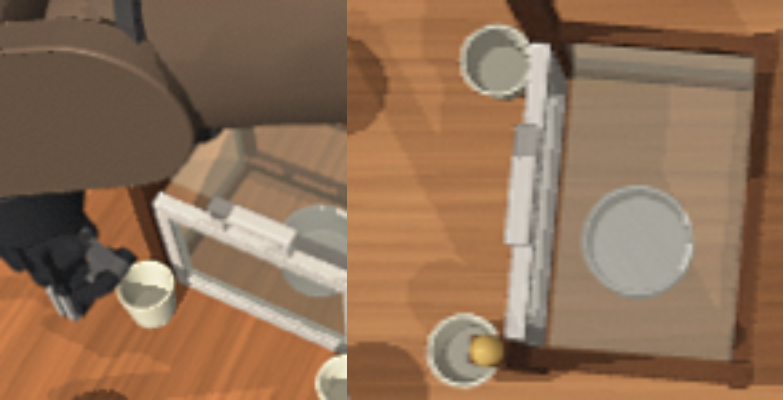

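The sash is down on the ledge: the network puts the handle at (203,220), against a predicted (204,221). The bowl is inside at crop (637,241), the cups are where they were, and the arm is clear.

```bash
python3 -c "
from station import *
print(finish_job())"
```

```text
the job is handed in; nothing more can be done
None
```

The incense bowl was slid flat along the ledge and stands wholly inside the case. The sash was then pressed fully down by its handle and let go, no cup was moved, and the job was handed in at about 17 s of the 51 s.

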